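# Find the full gift tin by its weight

### The job

Three identical closed gift tins stand on the shop counter, one of them hidden under the brass dome, and only one still holds its full set of brass spoons, so it is the heaviest. Lift the dome off, stand it upright on the black board and let go of it; then heft the tins one at a time, in the order left, middle, right as the robot faces them, lifting each well clear of the counter for a moment, and stand each on the counter again before taking another. Finish while holding the heaviest tin up, upright, still and at least 10 cm above the counter, with the other two standing on the counter, and leave the cups, bowl and pots alone.

Things in the scene. Friction and masses are not known exactly. Their poses are not given: they have to be found in the camera images.
- counter: the white marble shop counter, top at z = 0 (fixed)
- dome: loose round brass display dome, open underneath, 100 mm across, 82 mm high (114 mm with its knob), inside 94 mm wide and 78 mm high, 250 g; it stands over one of the three tins and hides it, in some runs the left, in others the middle or right one. Origin: centre of its lower rim; z up
- dome_knob (a point): the dome's black upright knob, a cylinder 28 mm across and 26 mm tall standing on a thin neck; this point is on its axis, 102 mm above the dome's rim and 20 mm above the dome's shell (knob spans 6 mm above the shell to 32 mm)
- pad: thin black square board, 150 x 150 x 4 mm, fixed flat on the counter at the robot's right: the place for the dome. Origin: centre of its underside
- tin_left_mid (a point): centre (half-way up, 32 mm above its underside) of the tin that is leftmost (largest y) as the robot faces the counter: square green tin with a brass-coloured lid band, 54 x 54 x 64 mm, closed for good, point x and y axes square to its sides. One tin of the three, a different one each run, weighs 0.42 to 0.52 kg, the other two 0.16 to 0.28 kg; they look alike
- tin_left: the same left tin, origin at the centre of its underside
- tin_mid_mid (a point): centre (half-way up, 32 mm above its underside) of the tin that is middle as the robot faces the counter: square green tin with a brass-coloured lid band, 54 x 54 x 64 mm, closed for good, point x and y axes square to its sides. One tin of the three, a different one each run, weighs 0.42 to 0.52 kg, the other two 0.16 to 0.28 kg; they look alike
- tin_mid: the same mid tin, origin at the centre of its underside
- tin_right_mid (a point): centre (half-way up, 32 mm above its underside) of the tin that is rightmost (smallest y) as the robot faces the counter: square green tin with a brass-coloured lid band, 54 x 54 x 64 mm, closed for good, point x and y axes square to its sides. One tin of the three, a different one each run, weighs 0.42 to 0.52 kg, the other two 0.16 to 0.28 kg; they look alike
- tin_right: the same right tin, origin at the centre of its underside
- cup_a: small white cup, 55 mm across, 53 mm high, leave alone; origin: centre of underside
- cup_b: small white cup, 55 mm across, 53 mm high, leave alone; origin: centre of underside
- cup_c: small white cup, 55 mm across, 53 mm high, leave alone; origin: centre of underside
- sugar_bowl: blue lidded sugar bowl, 80 mm across, 75 mm high, leave alone; origin: centre of underside
- pot_green: green coffee pot, 100 mm across, 213 mm high, leave alone; origin: centre of underside
- pot_white: white coffee pot with brass trim, 100 mm across, 213 mm high, leave alone; origin: centre of underside
Mind the look-alikes: they are no part of the job. What is shaped like the tin_left but pink or red is not meant.

How it is judged:
By the outcome, as a careful person would: the job done as asked, in the order asked, and still so for the second after the job is handed in, while the arm keeps its last pose, push and grip.
It also fails if it takes over 72 s, if anything falls off the work surface, if the arm or the gripper's body presses on something with over 40 N, if the wrist force passes 120 N, or if a joint passes its speed limit or range.

### The arm

A 6-joint arm with a two-finger parallel gripper is mounted at the origin on the work surface. World frame = base frame: x ahead of the robot, y to its left, z up, the work surface at z = 0. Lengths are in m, angles in rad, forces in N, time in s.
With the tool pointing down it reaches from about 0.35 to 0.925 m from the base axis. Payload 6.4 kg.
Tool frame: the origin (TCP) lies where the fingers leave the gripper's body, on its centre line; the fingertips stand 97 mm ahead of it and the grasp point (between the pads) lies 78 mm ahead of it (manip.grasp_offset is the z of the grasp point in the tool frame, in m); z points along the fingers, y is the direction in which the jaws open and shut (so a half turn about z gives the same grasp; the last joint's range is limited). The gripper opens to 94 mm and grips with 3 to 60 N. Pads are 16 mm wide; open, the fingers measure 119 mm over their backs; the gripper's body (75 mm by 177 mm) begins 78 mm behind the grasp point.
Start: joints at [1.13, 0.245, 1.558, -0, 1.339, -0.174], TCP at [0.171, 0.627, 0.303] pointing down, gripper open.
Joint ranges: [-3.13, 3.13], [-1.02, 2.26], [0.13, 2.54], [-0.95, 4.09], [0.21, 2.88], [-2.74, 2.74]. Speed limits (rad/s): [2.57, 2.57, 3.14, 3.14, 3.14, 3.14].

### API

Orientations are given as a unit quaternion [w, x, y, z].
In Python, from rig import manip, cams, order, spot_in, regions_of gives the robot as it stands. The module is installed in compiled form; this text tells all that it offers.
- The arm moves only by the tool apply_moves, never from a script. Its argument "rows" is a list of rows, each a list of 3 entries, a list of its own where there are three numbers: the shift along the tool's x, y, z in mm, then the turn about the tool's z in rad, then the finger opening in mm, from 0 to 94. A call has 1 to 20 rows; each row shifts and turns the pose as measured when the row begins, along the tool's axes as they then stand; what a row does not reach is not made up. A row lasts 1/10 s, in which the tool goes at most 50 mm and 8.59 degrees, less where a joint would pass 70% of its speed; a pose out of reach is approached as far as the arm can. A call with a gripper value outside its range is refused whole. The fingers move at their own pace and stop on an object; "grip_force" is the grip in N (left out, the last holds). Time passes only in rows, so rows that do not move let the fingers close. It gives the time, the measured TCP pose, the force and the opening at its end, in the units of the state.
- manip.get_state(): the state, without advancing time (a new reading comes with each control period).
- cams.camera(name): name is "scene" or "side" or "wrist"; returns (picture, depth): 420x560x3 uint8, blue, green, red; 420x560 float32, m along the optical axis (not along the pixel's ray), 0 where there is no reading.
- cams.calibration(name): a dict with "camera_matrix" (3x3 intrinsics, pixels), "D" ([k1, k2, p1, p2, k3] as OpenCV has them; the pictures are not rectified), "R" (3x3) and "t" (3): a world point X has camera coordinates R X + t. Camera axes: x right, y down, z forward; pixel columns grow to the right and rows downward; lengths in m; the calibration is good to about 2 mm. A picture is of the moment at which its call begins: read the wrist's pose just before it. calibration takes no time and is no camera call; for the wrist camera it gives the pose at the moment of the call.
- order.sign_off(): hands the job in, once; it reports no verdict.
Trained networks look in the newest picture that a camera, given by its name, has taken for a name from the list of things; names that differ only in an ending like _2 or _b are one class to them, and where a whole thing is asked for, a point or a joint stands for the part that bears it (a point fixed in the world has none). Each returns a list of dicts, best first, with "p" (0 to 1); they miss things now and then, are a little off and sometimes report something else, mostly with a low value. They report only what shows in the picture. A call takes as long as a camera call. They do not tell look-alikes from the thing itself.
- spot_in(camera, target): "point" ([column, row] in pixels, amid what is visible of it).
- regions_of(camera, target): "region" (420x560 bool, what is visible of it) and "point" ([column, row] in pixels, amid what is visible of it).
The state is a dict: "t": time; "joint_positions": joint angles; "joint_vel": joint speeds; "joint_torque": joint torques, N m; "tool_pos": TCP position; "tool_rot": TCP orientation; "wrist_force": force on the tool from outside, world axes, zero at the start; "moment": the same for the moment, N m; "width": finger opening in m.
Only numpy, scipy, OpenCV 4.12 (cv2) and the standard library are available. Lean on these libraries where they do the work, as an engineer would, in place of code of your own. Each camera call takes 0.05 s, during which the arm holds its last target.

## Working session

There is one attempt and no reset: what is moved stays moved. The work goes in short steps, Python scripts to look and compute and a tool call to move; the robot and the scene stay as the last step left them, time stands still between calls to the robot, and variables do not carry over. Pictures are saved under pics/ and viewed, and the job is handed in when it is done.

Besides the shell and the picture viewer there is one more tool, called as a command line: name --argument value ..., lists and objects as JSON in quotes. apply_moves: Moves the arm, as the interface text tells. Its arguments: {"type":"object","properties":{"rows":{"type":"array"},"grip_force":{"type":"number"}},"required":["rows"]}

```bash
mkdir -p pics
cat > h.py <<'E'
import numpy as np, cv2
from rig import manip, cams, order, spot_in, regions_of
def snap(n,f):
    p,d=cams.camera(n); cv2.imwrite('pics/'+f+'.png',p); return p,d,cams.calibration(n)
def cloud(d,c):
    K=np.array(c["camera_matrix"],float);D=np.array(c["D"],float);R=np.array(c["R"]);t=np.array(c["t"]).ravel()
    h,w=d.shape;u,v=np.meshgrid(np.arange(w),np.arange(h))
    q=cv2.undistortPoints(np.stack([u,v],-1).reshape(-1,1,2).astype(np.float64),K,D).reshape(h,w,2)
    P=np.dstack([q[...,0]*d,q[...,1]*d,d]); W=(P-t)@R
    W[d<=0]=np.nan
    return W
E
python3 - <<'E'
from h import *
np.set_printoptions(precision=4,suppress=True)
s=manip.get_state();print(s)
for n in ("scene","side"):
    p,d,c=snap(n,n+'0');np.savez(n+'0.npz',p=p,d=d,W=cloud(d,c))
    print(n,np.array(c["R"]),c["t"])
    W=cloud(d,c)
    for tg in ("dome","dome_knob","pad","tin_left","cup_a","sugar_bowl","pot_green","pot_white"):
        for r in regions_of(n,tg)[:5]:
            m=r["region"];Q=W[m];Q=Q[~np.isnan(Q[:,0])]
            print(tg,round(r["p"],2),np.round(r["point"]),m.sum(),np.median(Q,0) if len(Q) else '',np.percentile(Q,[3,97],axis=0).tolist() if 0 else (np.percentile(Q,[3,97],axis=0) if len(Q) else ''))
print(manip.get_state()["t"])
E
```

```text
{'t': 0.0, 'joint_positions': array([ 1.1299,  0.2458,  1.559 , -0.    ,  1.3387, -0.1741]), 'joint_vel': array([-0.0006,  0.0006,  0.0003, -0.0002,  0.0029, -0.001 ]), 'joint_torque': array([ -0.0016, -41.5813, -31.4604,   0.0684,   0.0329,  -0.0001]), 'tool_pos': array([0.1712, 0.6266, 0.3016]), 'tool_rot': array([-0.0003,  0.133 ,  0.9911, -0.0009]), 'wrist_force': array([0.3954, 0.1868, 0.2669]), 'moment': array([-0.0119, -0.0051,  0.0151]), 'width': 0.09422799258496212}
scene [[-0.8635  0.5041 -0.014 ]
 [ 0.3994  0.6667 -0.6293]
 [-0.3078 -0.549  -0.7771]] [ 0.4785 -0.1599  1.3918]
dome 0.63 [300. 226.] 1666 [0.5376 0.055  0.0752] [[0.4911 0.0058 0.0093]
 [0.5731 0.082  0.1136]]
dome_knob 0.73 [298. 228.] 1712 [0.5371 0.0541 0.0752] [[0.4888 0.0011 0.0055]
 [0.5731 0.082  0.1136]]
dome_knob 0.38 [265. 186.] 681 [ 0.5333 -0.1175  0.0611] [[ 0.5001 -0.1605  0.0014]
 [ 0.5599 -0.0998  0.0675]]
pad 0.96 [251. 142.] 1820 [ 0.4696 -0.3282  0.004 ] [[ 0.3966 -0.4035 -0.0004]
 [ 0.5387 -0.2614  0.0084]]
tin_left 0.93 [393. 290.] 985 [0.4508 0.2945 0.0624] [[0.4117 0.2624 0.0031]
 [0.472
[... 2091 characters left out ...]
 0.148  0.0065]
 [0.3645 0.1953 0.052 ]]
cup_a 0.71 [317. 200.] 403 [0.6681 0.1264 0.0446] [[ 0.6475  0.1146 -0.0032]
 [ 0.6947  0.1662  0.0519]]
cup_a 0.68 [351. 270.] 564 [ 0.6764 -0.1499  0.0492] [[ 0.656  -0.164   0.0071]
 [ 0.7024 -0.1165  0.0523]]
sugar_bowl 0.69 [342. 227.] 704 [ 0.6916 -0.0078  0.0447] [[ 0.6623 -0.0266  0.0158]
 [ 0.7272  0.0262  0.0688]]
pot_green 0.73 [325. 153.] 1755 [0.7228 0.2774 0.0926] [[0.688  0.2596 0.0035]
 [0.7655 0.3107 0.1906]]
pot_green 0.32 [270. 228.] 1676 [ 0.5203 -0.0024  0.0642] [[ 0.4789 -0.02    0.0028]
 [ 0.5659  0.0473  0.109 ]]
pot_white 0.56 [408. 316.] 4098 [ 0.7117 -0.3428  0.1036] [[ 0.6845 -0.3636  0.0065]
 [ 0.7541 -0.3034  0.1931]]
0.9
```

View pics/scene0.png

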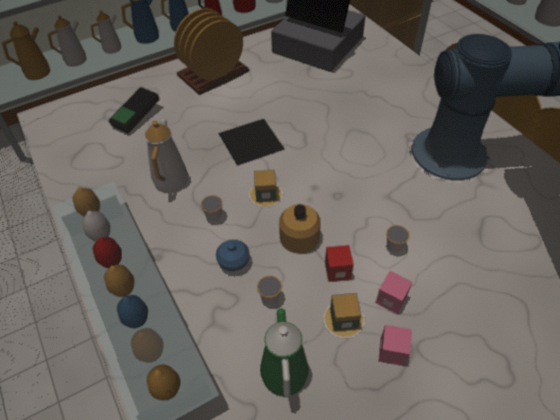

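View pics/side0.png

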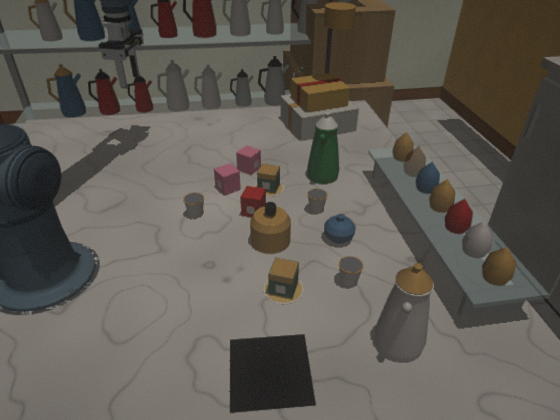

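The scene shows two green tins with brass lids, at scene (345,311) for the left one and (265,186) for the right one. The dome at (300,228) covers the middle tin, and the pad is at (251,142). The red and pink boxes at (339,262), (395,290) and (396,344) are look-alikes. Next I fit the precise poses.

Run:
```python
from h import *
np.set_printoptions(precision=4,suppress=True)
for n in ("scene","side"):
    W=np.load(n+'0.npz')['W'].reshape(-1,3); W=W[~np.isnan(W[:,0])]
    def near(x,y,r,z0,z1): 
        return W[(np.hypot(W[:,0]-x,W[:,1]-y)<r)&(W[:,2]>z0)&(W[:,2]<z1)]
    for nm,x,y in (("L",.56,.275),("R",.53,-.125),("red",.501,.165),("pinkA",.441,.285),("pinkB",.516,.39)):
        Q=near(x,y,.05,.056,.072)
        r=cv2.minAreaRect((Q[:,:2]*1000).astype(np.float32)); print(n,nm,len(Q),r,np.median(Q[:,2]))
    Q=near(.53,.035,.06,.105,.125); r=cv2.minAreaRect((Q[:,:2]*1000).astype(np.float32));print('knobtop',len(Q),r,np.median(Q,0))
    from scipy.optimize import least_squares
    Q=near(.53,.03,.08,.01,.05); f=least_squares(lambda p:np.hypot(Q[:,0]-p[0],Q[:,1]-p[1])-.05,[.53,.03],loss='soft_l1',f_scale=.002); print('dome wall',f.x,np.abs(f.fun).mean())
    for nm,x,y in (("cupA",.345,.175),("cupB",.67,.14),("cupC",.68,-.135),("sug",.697,.01)):
        Q=near(x,y,.055,.035,.06); print(nm,cv2.minEnclosingCircle((Q[:,:2]*1000).astype(np.float32)))
    Q=near(.467,-.338,.12,-.01,.01)
```

```text
scene L 656 ((557.1116943359375, 273.235595703125), (57.094661712646484, 55.689022064208984), 64.80963134765625) 0.06409663339867006
scene R 379 ((528.0026245117188, -133.59439086914062), (59.73897171020508, 54.21259307861328), 61.66627883911133) 0.06458906283508926
scene red 551 ((498.448974609375, 162.931396484375), (57.03927230834961, 55.51763153076172), 66.32400512695312) 0.06428883559431546
scene pinkA 618 ((438.6943054199219, 288.34588623046875), (58.804351806640625, 55.908756256103516), 26.107545852661133) 0.06398426050584063
scene pinkB 754 ((512.2843627929688, 387.9244079589844), (57.7919807434082, 55.84871292114258), 47.89554977416992) 0.06412303277979017
knobtop 106 ((524.1854858398438, 33.49321746826172), (27.192209243774414, 26.91506576538086), 4.196135997772217) [0.5265 0.0359 0.1136]
dome wall [0.5241 0.0323] 0.0007902517316782892
cupA ((341.42352294921875, 176.16575622558594), 29.20934295654297)
cupB ((670.6998901367188, 143.0440216064453), 29.232147216796875)
cupC ((680.3148803710938, -135.91497802734375), 28.733524322509766)
sug ((698.725341796875, 16.34566879272461
[... 423 characters left out ...]
inkA 225 ((437.5727233886719, 285.117919921875), (56.44900131225586, 59.40385818481445), 28.415632247924805) 0.06047426262106392
side pinkB 188 ((511.5962829589844, 382.09619140625), (61.320072174072266, 58.198509216308594), 48.24664306640625) 0.06026507413460028
knobtop 77 ((525.8975830078125, 27.80780029296875), (26.720598220825195, 24.66754150390625), 66.82786560058594) [0.5254 0.0262 0.1106]
dome wall [0.5256 0.0307] 0.0009423206390711748
cupA ((341.0390625, 173.91294860839844), 28.64161491394043)
cupB ((671.4290771484375, 140.84767150878906), 30.34862518310547)
cupC ((679.70166015625, -139.14959716796875), 28.9301700592041)
sug ((697.5355834960938, 8.972699165344238), 38.52973556518555)
```

```bash
cat >> h.py <<'E'
from scipy.spatial.transform import Rotation as Ro
def go(x,y,z,yang=None):
    s=manip.get_state();q=s["tool_rot"];R=Ro.from_quat([q[1],q[2],q[3],q[0]]).as_matrix()
    d=R.T@(np.array([x,y,z])-s["tool_pos"])*1000
    a=np.degrees(np.arctan2(R[1,1],R[0,1])); print("t",round(s["t"],2),"pos",np.round(s["tool_pos"],4),"yang",round(a,2),"zax",np.round(R[:,2],3),"w",round(s["width"],4),"F",np.round(s["wrist_force"],2),"joints",np.round(s["joint_positions"],2))
    print("shift",np.round(d,1), "turn",None if yang is None else round(float(np.radians(a-yang)),3))
E
python3 -c "
from h import *
go(.525,.031,.30,64.7)"
```

```text
t 0.9 pos [0.1714 0.627  0.3027] yang 74.72 zax [ 0.  0. -1.] w 0.0941 F [-0.33  0.31  0.71] joints [ 1.13  0.25  1.56 -0.    1.34 -0.17]
shift [-498.2 -481.7    2.7] turn 0.175
```

apply_moves --rows '[[[-31,-30,0],0,94],[[-31,-30,0],0,94],[[-31,-30,0],0,94],[[-31,-30,0],0,94],[[-31,-30,0],0,94],[[-31,-30,0],0,94],[[-31,-30,0],0,94],[[-31,-30,0],0,94],[[-31,-30,0],0,94],[[-31,-30,0],0,94],[[-31,-30,0],0,94],[[-31,-30,0],0,94],[[-31,-30,0],0,94],[[-31,-30,0],0,94],[[-31,-30,0],0,94],[[-20,-20,0],0,94],[[0,0,0],0.1,94],[[0,0,0],0.08,94],[[0,0,0],0,94]]'

```text
t: 2.8
tool_pos: [0.5294, 0.0219, 0.3059]
tool_rot: [0.005, 0.224, 0.975, 0.003]
wrist_force: [-0.5, 0.3, 0.1]
width: 0.094
```

```bash
python3 -c "
from h import *
go(.525,.031,.30,64.7)
p,d,c=snap('wrist','w1')
s=spot_in('wrist','dome_knob')[:2];print(s)
W=cloud(d,c);Q=W.reshape(-1,3);Q=Q[(Q[:,2]>.105)&(Q[:,2]<.125)&(np.hypot(Q[:,0]-.525,Q[:,1]-.031)<.04)]
print(len(Q),cv2.minEnclosingCircle((Q[:,:2]*1000).astype(np.float32)) if len(Q) else '')
for r in regions_of('wrist','tin_left')[:4]:
  A=W[r['region']];A=A[A[:,2]>.055];print(r['p'],r['point'],cv2.minAreaRect((A[:,:2]*1000).astype(np.float32)) if len(A) else '')
"
```

```text
t 2.8 pos [0.5294 0.0219 0.3059] yang 64.08 zax [ 0.011  0.003 -1.   ] w 0.094 F [-0.49  0.26  0.12] joints [-0.17 -0.05  1.87  0.01  1.31 -1.29]
shift [7.9 6.2 5.9] turn -0.011
[{'point': [286.9, 181.6], 'p': 0.66}]
933 ((524.154541015625, 33.112300872802734), 13.829367637634277)
0.82 [523.1, 99.4] ((552.5055541992188, 264.3967590332031), (42.0570182800293, 54.481136322021484), 64.02091979980469)
0.72 [489.9, 5.4] ((471.3504943847656, 273.76751708984375), (2.6875078678131104, 1.166380524635315), 65.96575927734375)
0.56 [399.8, 94.2] ((497.1986083984375, 161.63490295410156), (55.776283264160156, 54.653194427490234), 65.37498474121094)
```

View pics/w1.png

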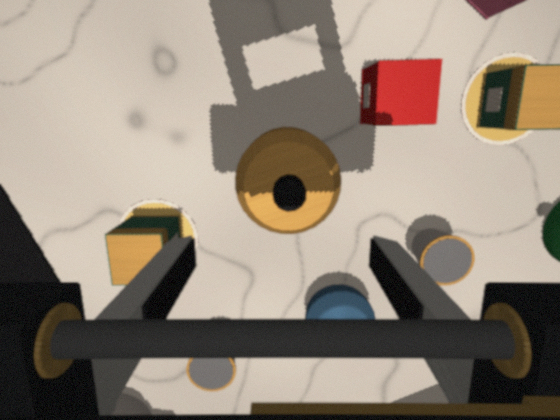

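The wrist view shows the dome knob at (289,192). Its position agrees with the other two cameras to about 2 mm.

apply_moves --rows '[[[9,7,0],0,94],[[0,0,0],0,94],[[0,0,30],0,94],[[0,0,30],0,94],[[0,0,25],0,94],[[0,0,0],0,94]]'

```text
t: 3.55
tool_pos: [0.5247, 0.0367, 0.2206]
tool_rot: [0.008, 0.219, 0.976, 0.003]
wrist_force: [0.3, 0.2, -0.2]
width: 0.0938
```

```bash
python3 -c "
from h import *
go(.5245,.032,.184,64.7)"
```

```text
t 3.55 pos [0.5247 0.0367 0.2206] yang 64.7 zax [ 0.016  0.003 -1.   ] w 0.0938 F [ 0.33  0.2  -0.24] joints [-0.15  0.04  1.95  0.01  1.14 -1.28]
shift [-1.3 -4.7 36.6] turn 0.0
```

apply_moves --rows '[[[-1,-5,10],0,94],[[0,0,12],0,94],[[0,0,12],0,94],[[0,0,2],0,94],[[0,0,0],0,94]]'

```text
t: 4.05
tool_pos: [0.5257, 0.0316, 0.1854]
tool_rot: [0.011, 0.218, 0.976, 0.003]
wrist_force: [0.8, 0.7, 0.6]
width: 0.0939
```

```bash
python3 -c "
from h import *
go(.5245,.032,.184,64.7)"
```

```text
t 4.05 pos [0.5257 0.0316 0.1854] yang 64.79 zax [ 0.022  0.002 -1.   ] w 0.0939 F [0.8  0.71 0.64] joints [-0.16  0.09  1.96  0.01  1.07 -1.29]
shift [ 1.3 -0.2  1.4] turn 0.002
```

apply_moves --rows '[[[3,0,0],0,94],[[0,0,0],0,30],[[0,0,0],0,10],[[0,0,0],0,10],[[0,0,0],0,10],[[0,0,0],0,10],[[0,0,0],0,10],[[0,0,0],0,10]]' --grip_force 30

```text
t: 4.85
tool_pos: [0.524, 0.0329, 0.1875]
tool_rot: [0.012, 0.218, 0.976, 0.003]
wrist_force: [0.1, -0.3, -0.2]
width: 0.0414
```

```bash
python3 -c "
from h import *
go(.5245,.032,.295,64.7)"
```

```text
t 4.85 pos [0.524  0.0329 0.1875] yang 64.8 zax [ 0.026  0.001 -1.   ] w 0.0414 F [ 0.06 -0.31 -0.24] joints [-0.16  0.08  1.97  0.01  1.06 -1.29]
shift [  -3.3    0.7 -107.5] turn 0.002
```

apply_moves --rows '[[[0,0,2],0,10],[[0,0,0],0,10],[[0,0,0],0,10],[[0,0,0],0,10]]'

```text
t: 5.25
tool_pos: [0.5238, 0.0328, 0.1849]
tool_rot: [0.012, 0.218, 0.976, 0.003]
wrist_force: [-1.1, -0.4, 1.3]
width: 0.0277
```

```bash
python3 -c "
from h import *
go(.5245,.032,.295,64.7)"
```

```text
t 5.25 pos [0.5238 0.0328 0.1849] yang 64.8 zax [ 0.025  0.001 -1.   ] w 0.0277 F [-1.12 -0.44  1.28] joints [-0.16  0.09  1.97  0.01  1.06 -1.29]
shift [  -3.4    0.9 -110. ] turn 0.002
```

apply_moves --rows '[[[0,0,0],0,10],[[0,0,-8],0,10],[[0,0,-15],0,10],[[0,0,-18],0,10],[[0,0,-18],0,10],[[0,0,-18],0,10],[[0,0,-18],0,10],[[0,0,-18],0,10],[[0,0,-8],0,10],[[0,0,0],0,10]]' --grip_force 40

```text
t: 6.25
tool_pos: [0.5181, 0.0334, 0.3095]
tool_rot: [0.008, 0.218, 0.976, 0.003]
wrist_force: [0.4, 0.4, -2.9]
width: 0.0275
```

```bash
python3 -c "
from h import *
go(.4665,-.336,.30,64.7)
p,d,c=snap('side','s2')"
```

```text
t 6.25 pos [0.5181 0.0334 0.3095] yang 64.81 zax [ 0.017  0.003 -1.   ] w 0.0275 F [ 0.37  0.42 -2.93] joints [-0.16 -0.08  1.89  0.01  1.31 -1.29]
shift [-110.5 -356.3    7.6] turn 0.002
```

View pics/s2.png

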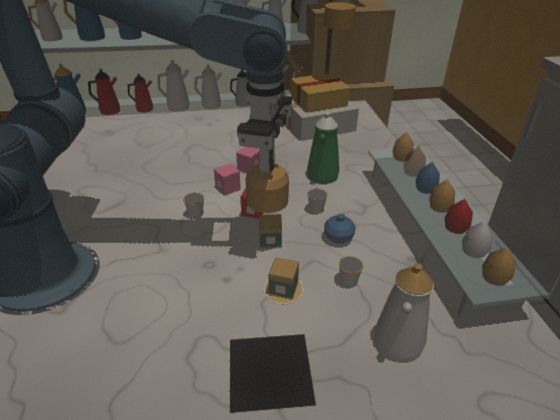

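The middle tin shows at (270,231) in the side view, and the dome hangs upright above it. Next I carry the dome to the pad.

apply_moves --rows '[[[-5,-15,0],0,10],[[-8,-27,0],0,10],[[-8,-27,0],0,10],[[-8,-27,0],0,10],[[-8,-27,0],0,10],[[-8,-27,0],0,10],[[-8,-27,0],0,10],[[-8,-27,0],0,10],[[-8,-27,0],0,10],[[-8,-27,0],0,10],[[-8,-27,0],0,10],[[-8,-27,0],0,10],[[-6,-20,0],0,10],[[-4,-10,0],0,10],[[0,0,0],0,10]]'

```text
t: 7.8
tool_pos: [0.4566, -0.3291, 0.283]
tool_rot: [-0.008, 0.217, 0.976, 0.01]
wrist_force: [-0.1, 0.8, -2.1]
width: 0.027
```

```bash
python3 -c "
from h import *
go(.4665,-.336,.20,64.7)
p,d,c=snap('side','s3')
W=cloud(d,c)
for r in regions_of('side','pad')[:1]:
  A=W[r['region']];A=A[(A[:,2]<.012)];print(r['p'],r['point'],cv2.minAreaRect((A[:,:2]*1000).astype(np.float32)))
S=np.load('scene0.npz')
print(manip.get_state()['t'])
"
```

```text
t 7.8 pos [ 0.4566 -0.3291  0.283 ] yang 64.91 zax [-0.012  0.023 -1.   ] w 0.027 F [-0.13  0.83 -2.08] joints [-0.83  0.07  1.79  0.01  1.3  -1.96]
shift [-13.6  -3.4  82.7] turn 0.004
0.83 [272.1, 380.9] ((467.5367431640625, -336.9356689453125), (156.06248474121094, 151.16273498535156), 86.6149673461914)
7.9
```

View pics/s3.png

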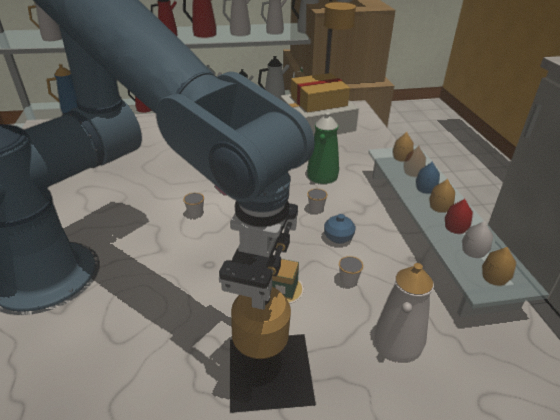

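apply_moves --rows '[[[-7,-2,8],0,10],[[-7,-2,15],0,10],[[-2,0,15],0,10],[[0,0,15],0,10],[[0,0,12],0,10],[[0,0,6],0,10],[[0,0,0],0,10]]'

```text
t: 8.6
tool_pos: [0.4709, -0.3321, 0.2054]
tool_rot: [-0.009, 0.214, 0.977, 0.011]
wrist_force: [0.3, 0.8, -1.9]
width: 0.027
```

```bash
python3 -c "
from h import *
go(.467,-.337,.19,64.7)
p,d,c=snap('side','s4')"
```

```text
t 8.6 pos [ 0.4709 -0.3321  0.2054] yang 65.32 zax [-0.013  0.025 -1.   ] w 0.027 F [ 0.31  0.75 -1.94] joints [-0.81  0.19  1.81  0.01  1.17 -1.96]
shift [ 1.1 -6.4 15.3] turn 0.011
```

View pics/s4.png

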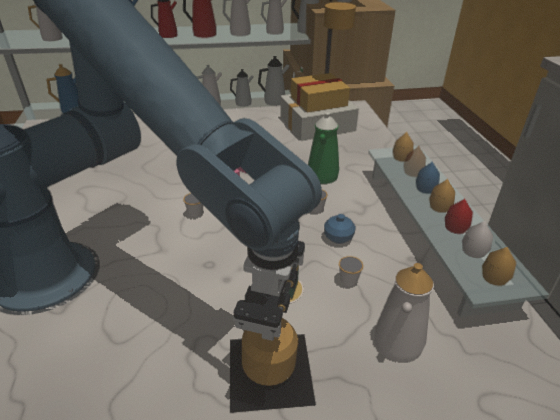

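The dome is over the board, with its rim around (270,372) in the side view. I nudge it to centre and lower it gently.

apply_moves --rows '[[[0,-7,4],0,10],[[0,0,5],0,10],[[0,0,3],0,10],[[0,0,2],0,10],[[0,0,1],0,10]]'

```text
t: 9.15
tool_pos: [0.4683, -0.3401, 0.1921]
tool_rot: [-0.007, 0.214, 0.977, 0.009]
wrist_force: [-0.2, 0.4, -3.0]
width: 0.0274
```

```bash
python3 -c "
from h import *
go(.467,-.337,.19,64.7)"
```

```text
t 9.15 pos [ 0.4683 -0.3401  0.1921] yang 65.28 zax [-0.009  0.021 -1.   ] w 0.0274 F [-0.16  0.36 -2.98] joints [-0.83  0.21  1.81  0.01  1.14 -1.97]
shift [2.5 2.3 2.2] turn 0.01
```

apply_moves --rows '[[[0,1,2],0,10],[[0,0,1],0,10],[[0,0,1],0,10]]'

```text
t: 9.45
tool_pos: [0.4691, -0.3397, 0.1906]
tool_rot: [-0.007, 0.214, 0.977, 0.009]
wrist_force: [-3.6, 1.8, 4.8]
width: 0.0271
```

```bash
python3 -c "
from h import *
go(.467,-.337,.19,64.7)"
```

```text
t 9.45 pos [ 0.4691 -0.3397  0.1906] yang 65.31 zax [-0.009  0.02  -1.   ] w 0.0271 F [-3.61  1.77  4.79] joints [-0.82  0.22  1.81  0.01  1.14 -1.97]
shift [3.  1.6 0.6] turn 0.011
```

Contact: the wrist force turned upward. I press 1 mm further so the dome seats, open the gripper and rise.

apply_moves --rows '[[[0,0,1],0,10],[[0,0,1],0,45],[[0,0,0],0,70],[[0,0,0],0,70],[[0,0,0],0,70],[[0,0,0],0,70]]'

```text
t: 10.05
tool_pos: [0.4702, -0.3402, 0.1902]
tool_rot: [-0.005, 0.214, 0.977, 0.008]
wrist_force: [0.1, -0.2, 0.7]
width: 0.0639
```

```bash
python3 -c "
from h import *
go(.467,-.337,.29,64.7)"
```

```text
t 10.05 pos [ 0.4702 -0.3402  0.1902] yang 65.33 zax [-0.006  0.017 -1.   ] w 0.0639 F [ 0.05 -0.24  0.65] joints [-0.82  0.22  1.81  0.01  1.13 -1.97]
shift [  5.5   2.9 -99.7] turn 0.011
```

apply_moves --rows '[[[0,0,-15],0,94],[[0,0,-20],0,94],[[0,0,-20],0,94],[[0,0,-20],0,94],[[0,0,-20],0,94],[[0,0,-15],0,94],[[0,0,0],0,94]]'

```text
t: 10.75
tool_pos: [0.4712, -0.3425, 0.3101]
tool_rot: [-0.003, 0.214, 0.977, 0.007]
wrist_force: [-0.8, 0.5, 0.4]
width: 0.094
```

```bash
python3 -c "
from h import *
go(.557,.271,.31,64.7)
p,d,c=snap('side','s5')"
```

```text
t 10.75 pos [ 0.4712 -0.3425  0.3101] yang 65.33 zax [-0.004  0.015 -1.   ] w 0.094 F [-0.77  0.49  0.39] joints [-0.83  0.09  1.72  0.01  1.35 -1.97]
shift [177.9 593.3   8.9] turn 0.011
```

View pics/s5.png

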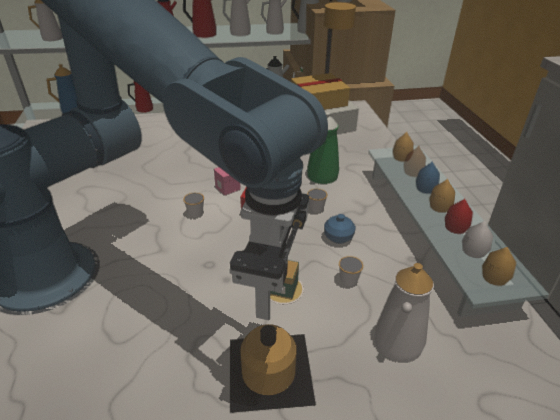

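The dome stands upright and free on the board at (270,360). Next is the left tin.

apply_moves --rows '[[[6,20,0],0,94],[[11,37,0],0,94],[[11,37,0],0,94],[[11,37,0],0,94],[[11,37,0],0,94],[[11,37,0],0,94],[[11,37,0],0,94],[[11,37,0],0,94],[[11,37,0],0,94],[[11,37,0],0,94],[[11,37,0],0,94],[[11,37,0],0,94],[[11,37,0],0,94],[[11,37,0],0,94],[[8,27,0],0,94],[[4,15,0],0,94],[[0,0,0],0,94]]'

```text
t: 12.5
tool_pos: [0.5371, 0.2565, 0.2984]
tool_rot: [-0.024, 0.211, 0.977, 0.009]
wrist_force: [0.6, -0.3, -0.3]
width: 0.0941
```

```bash
cat >> h.py <<'E'
def tins(name,zmin=.056,zmax=.072):
    p,d,c=snap(name,'tmp_%s_%.2f'%(name,manip.get_state()['t'])); W=cloud(d,c)
    for r in regions_of(name,'tin_left')[:6]:
        A=W[r['region']];B=p[r['region']];k=(A[:,2]>zmin)&(A[:,2]<zmax);A=A[k]
        if len(A)>20:
            q=cv2.minAreaRect((A[:,:2]*1000).astype(np.float32));print('tin p%.2f'%r['p'],np.round(r['point']),np.round(q[0],1),np.round(q[1],1),round(q[2],1),'bgr',np.median(B[k],0),'z',np.round(np.median(A[:,2]),4))
E
python3 -c "
from h import *
go(.557,.271,.20,64.7)
tins('wrist')"; ls pics
```

```text
t 12.5 pos [0.5371 0.2565 0.2984] yang 65.58 zax [-0.042  0.028 -0.999] w 0.0941 F [ 0.57 -0.26 -0.34] joints [ 0.24  0.13  1.69  0.04  1.35 -0.91]
shift [-17.1  20.6  97.8] turn 0.015
tin p0.95 [172. 206.] [497.1 161.1] [56.  54.3] 65.3 bgr [ 51.  55. 206.] z 0.0637
tin p0.76 [396. 120.] [511.9 385.7] [55.2 54.2] 47.7 bgr [158. 138. 228.] z 0.064
tin p0.74 [306. 214.] [556.2 271.4] [54.4 54.9] 65.1 bgr [ 88. 160. 211.] z 0.0638
tin p0.69 [263.  89.] [437.2 286.6] [55. 55.] 26.5 bgr [167. 147. 229.] z 0.064
tin p0.57 [394. 372.] [703.8 287. ] [12.3 66.6] 40.2 bgr [31. 57. 25.] z 0.0639
s2.png
s3.png
s4.png
s5.png
scene0.png
side0.png
tmp_wrist_12.50.png
w1.png
```

View pics/tmp_wrist_12.50.png

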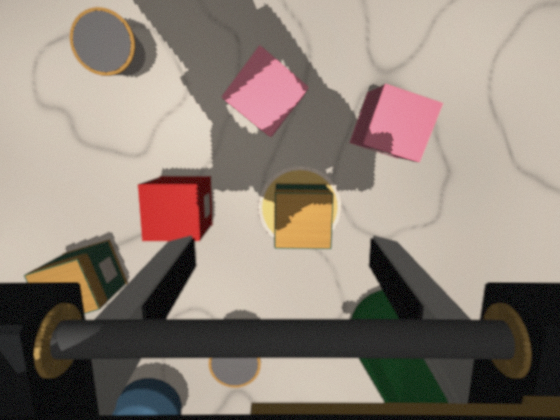

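```bash
cat >> h.py <<'E'
def grasp(gx,gy,gz,yang=None):
    s=manip.get_state();q=s["tool_rot"];R=Ro.from_quat([q[1],q[2],q[3],q[0]]).as_matrix()
    go(*(np.array([gx,gy,gz])-.078*R[:,2]),yang)
E
python3 -c "
from h import *
grasp(.5565,.2715,.035,65)"
```

```text
t 12.6 pos [0.5374 0.2546 0.2985] yang 65.44 zax [-0.042  0.028 -0.999] w 0.0939 F [-0.68  0.3   0.47] joints [ 0.24  0.13  1.7   0.04  1.35 -0.91]
shift [-23.5  21.3 184.8] turn 0.008
```

The wrist view shows the left tin's brass lid at (303,218), the red look-alike at (176,209) and the pinks at (265,92) and (400,122). The tin lies clear between the open fingers.

apply_moves --rows '[[[-10,9,0],0,94],[[-9,9,15],0,94],[[-4,3,20],0,94],[[0,0,22],0,94],[[0,0,15],0,94],[[0,0,0],0,94]]'

```text
t: 13.2
tool_pos: [0.5657, 0.2577, 0.2239]
tool_rot: [-0.023, 0.218, 0.976, 0.008]
wrist_force: [-0.0, 0.2, 0.8]
width: 0.0938
```

```bash
python3 -c "
from h import *
grasp(.5565,.2715,.035,65)"
```

```text
t 13.2 pos [0.5657 0.2577 0.2239] yang 64.83 zax [-0.041  0.026 -0.999] w 0.0938 F [-0.03  0.18  0.83] joints [ 0.23  0.27  1.68  0.04  1.23 -0.91]
shift [  5.    7.4 111.4] turn -0.003
```

apply_moves --rows '[[[3,4,12],0,94],[[2,3,18],0,94],[[0,1,18],0,94],[[0,0,18],0,94],[[0,0,15],0,94],[[0,0,10],0,94],[[0,0,0],0,94]]'

```text
t: 13.9
tool_pos: [0.5629, 0.2697, 0.1332]
tool_rot: [-0.019, 0.219, 0.975, 0.01]
wrist_force: [-0.4, 0.4, 0.5]
width: 0.0944
```

```bash
python3 -c "
from h import *
grasp(.5565,.2715,.035,65)"
```

```text
t 13.9 pos [0.5629 0.2697 0.1332] yang 64.67 zax [-0.033  0.028 -0.999] w 0.0944 F [-0.38  0.43  0.46] joints [ 0.25  0.39  1.71  0.04  1.06 -0.89]
shift [ 2.5 -2.2 20.4] turn -0.006
```

apply_moves --rows '[[[3,-1,10],0,94],[[1,-1,9],0,94],[[0,0,3],0,94],[[0,0,0],0,50],[[0,0,0],0,40],[[0,0,0],0,40],[[0,0,0],0,40],[[0,0,0],0,40],[[0,0,0],0,40]]' --grip_force 30

```text
t: 14.8
tool_pos: [0.5592, 0.2706, 0.1127]
tool_rot: [-0.017, 0.219, 0.976, 0.011]
wrist_force: [-0.1, -1.2, -0.3]
width: 0.0541
```

```bash
python3 -c "
from h import *
grasp(.5565,.2715,.035,65)"
```

```text
t 14.8 pos [0.5592 0.2706 0.1127] yang 64.67 zax [-0.028  0.029 -0.999] w 0.0541 F [-0.08 -1.18 -0.27] joints [ 0.26  0.42  1.72  0.04  1.02 -0.89]
shift [-0.1 -1.5 -0.3] turn -0.006
```

apply_moves --rows '[[[0,0,0],0,40],[[0,0,-8],0,40],[[0,0,-15],0,40],[[0,0,-18],0,40],[[0,0,-18],0,40],[[0,0,-18],0,40],[[0,0,-10],0,40],[[0,0,0],0,40],[[0,0,0],0,40],[[0,0,0],0,40]]' --grip_force 40

```text
t: 15.8
tool_pos: [0.5611, 0.2678, 0.2067]
tool_rot: [-0.017, 0.219, 0.975, 0.012]
wrist_force: [-0.3, -0.0, -1.6]
width: 0.0541
```

```bash
cat >> h.py <<'E'
def weigh(view='side'):
    F=[];T=[]
    for i in range(8):
        cams.camera(view);s=manip.get_state();F.append(s['wrist_force']);T.append(s['joint_torque'])
    F=np.array(F);print('F mean',F.mean(0).round(2),'std',F.std(0).round(2),'torque',np.mean(T,0).round(2),'t',s['t'])
E
python3 -c "
from h import *
weigh()
snap('side','s6');go(.5592,.2706,.1137)"
```

```text
F mean [-0.13  0.27 -2.15] std [0.36 0.26 0.51] torque [ -0.   -41.95 -29.94   0.12   0.12   0.  ] t 16.2
t 16.25 pos [0.5613 0.2679 0.207 ] yang 64.66 zax [-0.027  0.03  -0.999] w 0.0539 F [-0.69  0.17 -2.  ] joints [ 0.25  0.29  1.69  0.04  1.18 -0.89]
shift [-0.4  0.1 93.4] turn None
```

View pics/s6.png

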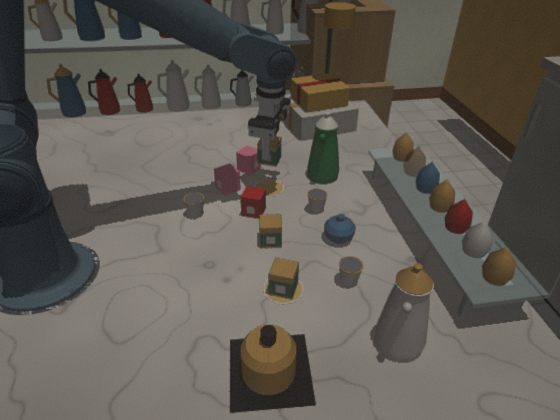

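The left tin is lifted, at (270,150), and weighs about 2.15 N (0.22 kg), so it is a light one. I put it back.

apply_moves --rows '[[[0,0,10],0,40],[[0,0,18],0,40],[[0,0,18],0,40],[[0,0,18],0,40],[[0,0,12],0,40],[[0,0,5],0,40],[[0,0,3],0,40],[[0,0,2],0,40]]'

```text
t: 17.05
tool_pos: [0.559, 0.2706, 0.1157]
tool_rot: [-0.016, 0.219, 0.975, 0.012]
wrist_force: [-1.3, 0.9, -1.7]
width: 0.0542
```

```bash
python3 -c "
from h import *
go(.5592,.2706,.1127)"
```

```text
t 17.05 pos [0.559  0.2706 0.1157] yang 64.66 zax [-0.026  0.03  -0.999] w 0.0542 F [-1.26  0.93 -1.66] joints [ 0.26  0.41  1.72  0.04  1.02 -0.89]
shift [-0.3  0.   3. ] turn None
```

apply_moves --rows '[[[0,0,2],0,40],[[0,0,1],0,40],[[0,0,1],0,40]]'

```text
t: 17.35
tool_pos: [0.5599, 0.2711, 0.1131]
tool_rot: [-0.015, 0.219, 0.976, 0.013]
wrist_force: [0.3, 0.2, -1.1]
width: 0.054
```

```bash
python3 -c "
from h import *
go(.5592,.2706,.1127)"
```

```text
t 17.35 pos [0.5599 0.2711 0.1131] yang 64.67 zax [-0.023  0.031 -0.999] w 0.054 F [ 0.27  0.17 -1.09] joints [ 0.26  0.42  1.72  0.04  1.02 -0.89]
shift [ 0.5 -0.7  0.4] turn None
```

apply_moves --rows '[[[0,0,1],0,40],[[0,0,1],0,40]]'

```text
t: 17.55
tool_pos: [0.5602, 0.2711, 0.1128]
tool_rot: [-0.015, 0.219, 0.976, 0.012]
wrist_force: [-3.9, -1.2, 6.2]
width: 0.0542
```

```bash
python3 -c "
from h import *
go(.5592,.2706,.1127)"
```

```text
t 17.55 pos [0.5602 0.2711 0.1128] yang 64.67 zax [-0.024  0.031 -0.999] w 0.0542 F [-3.9  -1.18  6.19] joints [ 0.26  0.42  1.72  0.04  1.02 -0.89]
shift [ 0.7 -0.9  0.1] turn None
```

apply_moves --rows '[[[0,0,0],0,60],[[0,0,0],0,90],[[0,0,0],0,94],[[0,0,0],0,94],[[0,0,-10],0,94],[[0,0,-18],0,94],[[0,0,-20],0,94],[[0,0,-20],0,94],[[0,0,-20],0,94],[[0,0,-20],0,94],[[0,0,-8],0,94],[[0,0,0],0,94]]'

```text
t: 18.75
tool_pos: [0.5642, 0.2677, 0.2382]
tool_rot: [-0.012, 0.219, 0.976, 0.014]
wrist_force: [0.6, 0.6, 1.5]
width: 0.0936
```

```bash
python3 -c "
from h import *
go(.5245,.032,.22,65)
tins('scene')
tins('side',.05)"
```

```text
t 18.75 pos [0.5642 0.2677 0.2382] yang 64.67 zax [-0.016  0.033 -0.999] w 0.0936 F [0.55 0.64 1.5 ] joints [ 0.25  0.25  1.67  0.04  1.22 -0.89]
shift [ -65.3 -230.3   11.2] turn -0.006
tin p0.88 [392. 291.] [437.9 288.1] [58.5 55.5] 26.4 bgr [62. 53. 89.] z 0.0641
tin p0.84 [394. 345.] [512.4 388.1] [56.3 56.2] 48.5 bgr [118. 100. 175.] z 0.0643
tin p0.77 [340. 314.] [560.3 276. ] [53.9 53.4] 64.7 bgr [41. 61. 78.] z 0.0639
tin p0.61 [331. 266.] [499.2 162.4] [56.6 54.3] 65.4 bgr [ 40.  42. 145.] z 0.0642
tin p0.93 [266. 180.] [544.8 235.8] [132.2  54.2] 65.8 bgr [42. 59. 71.] z 0.0603
tin p0.86 [246. 160.] [526.  351.6] [ 65. 139.] 29.4 bgr [ 99.  87. 146.] z 0.0597
tin p0.83 [227. 179.] [437.8 283.5] [55.8 60.4] 28.4 bgr [59. 55. 81.] z 0.0603
tin p0.59 [255. 203.] [499.5 157.6] [60.5 54.6] 63.2 bgr [ 41.  44. 123.] z 0.0605
```

apply_moves --rows '[[[-4,-14,0],0,94],[[-7,-25,0],0,94],[[-7,-25,0],0,94],[[-7,-25,0],0,94],[[-7,-25,0],0,94],[[-7,-25,0],0,94],[[-7,-25,0],0,94],[[-7,-25,0],0,94],[[-6,-20,0],0,94],[[-4,-10,0],0,94],[[0,0,0],0,94]]'

```text
t: 20.05
tool_pos: [0.5169, 0.0274, 0.2179]
tool_rot: [-0.023, 0.22, 0.975, 0.01]
wrist_force: [-0.3, 0.3, 0.4]
width: 0.0941
```

```bash
python3 -c "
from h import *
go(.5245,.032,.22,65)
tins('wrist')
snap('wrist','w7')"
```

```text
t 20.05 pos [0.5169 0.0274 0.2179] yang 64.61 zax [-0.041  0.029 -0.999] w 0.0941 F [-0.29  0.35  0.37] joints [-0.17  0.05  1.94  0.02  1.2  -1.31]
shift [-4.8  7.4 -2.3] turn -0.007
tin p0.70 [438. 125.] [497.6 162. ] [56.3 55.4] 65.5 bgr [ 47.  50. 202.] z 0.0643
```

View pics/w7.png

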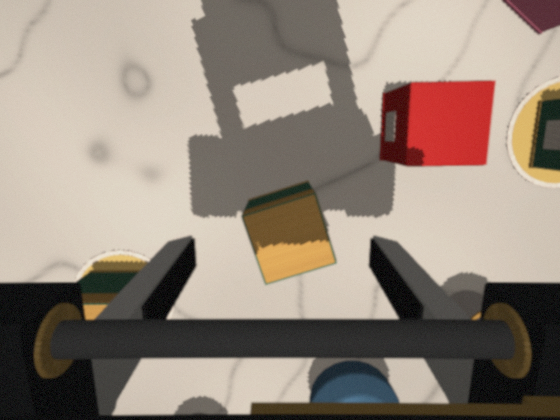

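The middle tin is at (289,235) in the wrist view, turned about 17° relative to the tool. I measure it from the depth.

```bash
python3 -c "
from h import *
for n in ('wrist','scene'):
  p,d,c=snap(n,'tmp8'+n);Q=cloud(d,c).reshape(-1,3)
  Q=Q[(Q[:,2]>.058)&(Q[:,2]<.07)&(np.hypot(Q[:,0]-.522,Q[:,1]-.03)<.055)]
  print(n,len(Q),cv2.minAreaRect((Q[:,:2]*1000).astype(np.float32)))
grasp(.5245,.032,.035)"
```

```text
wrist 5799 ((524.6044921875, 32.793907165527344), (55.110443115234375, 55.30794143676758), 82.50333404541016)
scene 381 ((524.8961181640625, 33.350643157958984), (58.12285232543945, 56.233524322509766), 80.542724609375)
t 20.3 pos [0.5175 0.0295 0.2185] yang 64.8 zax [-0.04   0.029 -0.999] w 0.094 F [ 0.48  0.61 -0.45] joints [-0.17  0.05  1.94  0.02  1.2  -1.31]
shift [-14.1   3.6 105. ] turn None
```

apply_moves --rows '[[[-7,2,0],-0.1,94],[[-5,2,0],-0.1,94],[[0,0,0],-0.1,94],[[0,0,10],0,94],[[0,0,15],0,94],[[0,0,10],0,94],[[0,0,0],0,94]]'

```text
t: 21.0
tool_pos: [0.5294, 0.0345, 0.1806]
tool_rot: [-0.021, 0.063, 0.998, 0.013]
wrist_force: [1.3, 0.2, 0.1]
width: 0.0935
```

```bash
python3 -c "
from h import *
grasp(.5246,.0325,.035,82)"
```

```text
t 21.0 pos [0.5294 0.0345 0.1806] yang 82.75 zax [-0.04   0.029 -0.999] w 0.0935 F [1.32 0.15 0.08] joints [-0.16  0.13  1.93  0.03  1.12 -1.61]
shift [-1.7 -6.1 67.6] turn 0.013
```

apply_moves --rows '[[[-1,-3,8],0.01,94],[[-1,-2,16],0,94],[[0,0,16],0,94],[[0,0,14],0,94],[[0,0,8],0,94],[[0,0,0],0,94]]'

```text
t: 21.6
tool_pos: [0.5292, 0.0307, 0.1157]
tool_rot: [-0.02, 0.07, 0.997, 0.013]
wrist_force: [0.3, -0.7, -0.2]
width: 0.0939
```

```bash
python3 -c "
from h import *
grasp(.5246,.0325,.035,82)"
```

```text
t 21.6 pos [0.5292 0.0307 0.1157] yang 81.91 zax [-0.037  0.029 -0.999] w 0.0939 F [ 0.31 -0.71 -0.24] joints [-0.16  0.24  1.95  0.03  1.   -1.61]
shift [ 1.5 -0.7  2.8] turn -0.002
```

apply_moves --rows '[[[2,-1,3],0,94],[[0,0,0],0,50],[[0,0,0],0,40],[[0,0,0],0,40],[[0,0,0],0,40],[[0,0,0],0,40],[[0,0,0],0,40],[[0,0,0],0,40]]'

```text
t: 22.4
tool_pos: [0.5285, 0.0297, 0.115]
tool_rot: [-0.017, 0.07, 0.997, 0.013]
wrist_force: [0.3, 0.6, -0.2]
width: 0.0543
```

```bash
python3 -c "
from h import *
grasp(.5246,.0325,.035,82)"
```

```text
t 22.4 pos [0.5285 0.0297 0.115 ] yang 81.91 zax [-0.032  0.028 -0.999] w 0.0543 F [ 0.34  0.56 -0.25] joints [-0.17  0.24  1.95  0.03  0.99 -1.61]
shift [1.3 0.4 2.2] turn -0.002
```

apply_moves --rows '[[[0,0,0],0,40],[[0,0,-8],0,40],[[0,0,-15],0,40],[[0,0,-18],0,40],[[0,0,-18],0,40],[[0,0,-18],0,40],[[0,0,-10],0,40],[[0,0,0],0,40],[[0,0,0],0,40],[[0,0,0],0,40]]' --grip_force 40

```text
t: 23.4
tool_pos: [0.5262, 0.0281, 0.1998]
tool_rot: [-0.024, 0.07, 0.997, 0.013]
wrist_force: [1.1, -0.2, -4.2]
width: 0.0543
```

```bash
python3 -c "
from h import *
weigh()
snap('side','s9');go(.5285,.0297,.115)"
```

```text
F mean [-0.25 -0.29 -4.29] std [0.27 0.42 0.31] torque [ -0.   -34.4  -30.13   0.05   0.25   0.  ] t 23.8
t 23.85 pos [0.5267 0.028  0.2006] yang 81.89 zax [-0.046  0.03  -0.999] w 0.054 F [-0.05 -0.15 -5.31] joints [-0.17  0.1   1.93  0.02  1.17 -1.61]
shift [-5.8 -0.1 85.4] turn None
```

View pics/s9.png

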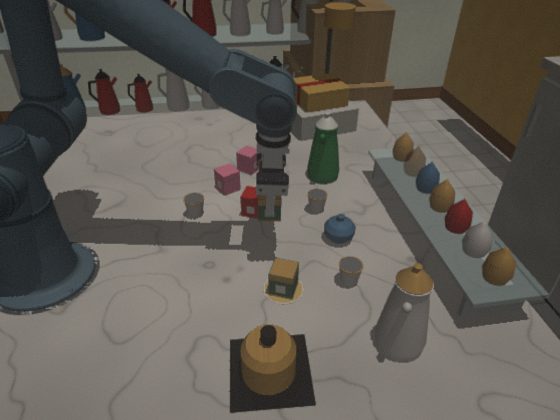

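The middle tin weighs about 4.3 N (0.44 kg), so it is the heavy one. The right tin still has to be hefted, so I set this one down first.

apply_moves --rows '[[[-2,0,10],0,40],[[-2,0,18],0,40],[[-1,0,18],0,40],[[0,0,15],0,40],[[0,0,10],0,40],[[0,0,5],0,40],[[0,0,3],0,40]]'

```text
t: 24.55
tool_pos: [0.529, 0.0296, 0.1167]
tool_rot: [-0.023, 0.07, 0.997, 0.013]
wrist_force: [0.5, 0.3, -3.7]
width: 0.0542
```

```bash
python3 -c "
from h import *
go(.5285,.0297,.115)"
```

```text
t 24.55 pos [0.529  0.0296 0.1167] yang 81.88 zax [-0.044  0.03  -0.999] w 0.0542 F [ 0.45  0.25 -3.72] joints [-0.17  0.24  1.95  0.03  1.   -1.61]
shift [ 0.4 -0.   1.7] turn None
```

apply_moves --rows '[[[0,0,2],0,40],[[0,0,1],0,40],[[0,0,1],0,40]]'

```text
t: 24.85
tool_pos: [0.5293, 0.0297, 0.1151]
tool_rot: [-0.024, 0.07, 0.997, 0.013]
wrist_force: [-5.8, 0.4, 3.3]
width: 0.0542
```

```bash
python3 -c "
from h import *
go(.5285,.0297,.115)"
```

```text
t 24.85 pos [0.5293 0.0297 0.1151] yang 81.9 zax [-0.046  0.03  -0.999] w 0.0542 F [-5.79  0.38  3.35] joints [-0.17  0.24  1.95  0.03  1.   -1.61]
shift [ 0.8 -0.1  0.2] turn None
```

Contact. I press slightly, release and rise.

apply_moves --rows '[[[0,0,1],0,40],[[0,0,0],0,60],[[0,0,0],0,90],[[0,0,0],0,94],[[0,0,0],0,94],[[0,0,-10],0,94],[[0,0,-18],0,94],[[0,0,-20],0,94],[[0,0,-20],0,94],[[0,0,-20],0,94],[[0,0,-12],0,94],[[0,0,0],0,94]]'

```text
t: 26.05
tool_pos: [0.5373, 0.0261, 0.2257]
tool_rot: [-0.017, 0.07, 0.997, 0.013]
wrist_force: [-0.5, 0.6, 0.3]
width: 0.0938
```

```bash
python3 -c "
from h import *
go(.5285,-.1355,.22,65)"
```

```text
t 26.05 pos [0.5373 0.0261 0.2257] yang 81.9 zax [-0.032  0.028 -0.999] w 0.0938 F [-0.53  0.6   0.26] joints [-0.17  0.08  1.89  0.02  1.21 -1.61]
shift [ -14.1 -161.3    1.6] turn 0.295
```

apply_moves --rows '[[[-1,-13,0],0,94],[[-2,-25,0],0,94],[[-2,-25,0],0,94],[[-2,-25,0],0,94],[[-2,-25,0],0,94],[[-2,-25,0],0,94],[[-2,-15,0],0,94],[[0,-6,0],0.1,94],[[0,0,0],0.1,94],[[0,0,0],0.1,94],[[0,0,0],0,94]]'

```text
t: 27.15
tool_pos: [0.5212, -0.1441, 0.2101]
tool_rot: [-0.028, 0.225, 0.974, 0.011]
wrist_force: [-0.7, -0.2, -0.1]
width: 0.0941
```

```bash
python3 -c "
from h import *
for n in ('wrist',):
  p,d,c=snap(n,'w10');Q=cloud(d,c).reshape(-1,3)
  for x,y in ((.5285,-.1355),(.525,.032)):
    A=Q[(Q[:,2]>.058)&(Q[:,2]<.07)&(np.hypot(Q[:,0]-x,Q[:,1]-y)<.055)]
    print(n,len(A),cv2.minAreaRect((A[:,:2]*1000).astype(np.float32)))
grasp(.5285,-.1355,.035,64.7)"
```

```text
wrist 6228 ((527.5509033203125, -134.15460205078125), (55.24583435058594, 55.20720291137695), 64.06838989257812)
wrist 6849 ((523.2591552734375, 29.93354606628418), (52.00569534301758, 55.36504364013672), 81.85546112060547)
t 27.2 pos [ 0.5211 -0.144   0.21  ] yang 64.09 zax [-0.049  0.034 -0.998] w 0.0939 F [-0.53  0.69 -0.52] joints [-0.48  0.12  1.88  0.01  1.2  -1.6 ]
shift [-13.2   9.3  96.6] turn -0.011
```

View pics/w10.png

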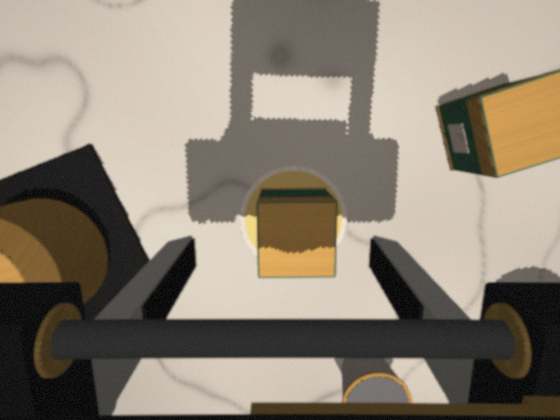

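The right tin is at (297,233), square to the fingers. The middle tin is standing at top right, and the dome is well clear on the board.

apply_moves --rows '[[[-7,5,0],0,94],[[-6,4,10],0,94],[[-1,1,16],0,94],[[0,0,18],0,94],[[0,0,12],0,94],[[0,0,0],0,94]]'

```text
t: 27.8
tool_pos: [0.538, -0.138, 0.1486]
tool_rot: [-0.028, 0.22, 0.975, 0.011]
wrist_force: [-0.7, -0.4, 0.2]
width: 0.0942
```

```bash
python3 -c "
from h import *
grasp(.528,-.1348,.035,64.4)"
```

```text
t 27.8 pos [ 0.538  -0.138   0.1486] yang 64.57 zax [-0.049  0.035 -0.998] w 0.0942 F [-0.65 -0.44  0.21] joints [-0.46  0.24  1.87  0.01  1.09 -1.59]
shift [ 3.6 -2.5 36. ] turn 0.003
```

apply_moves --rows '[[[2,-1,8],0,94],[[1,-1,12],0,94],[[0,0,10],0,94],[[0,0,5],0,94],[[0,0,0],0,50],[[0,0,0],0,40],[[0,0,0],0,40],[[0,0,0],0,40],[[0,0,0],0,40],[[0,0,0],0,40],[[0,0,0],0,40]]'

```text
t: 28.9
tool_pos: [0.5338, -0.1379, 0.1129]
tool_rot: [-0.026, 0.219, 0.975, 0.011]
wrist_force: [-0.4, 0.2, -1.0]
width: 0.0541
```

```bash
python3 -c "
from h import *
grasp(.528,-.1348,.035,64.4)"
```

```text
t 28.9 pos [ 0.5338 -0.1379  0.1129] yang 64.62 zax [-0.046  0.033 -0.998] w 0.0541 F [-0.44  0.17 -0.96] joints [-0.46  0.29  1.89  0.01  1.02 -1.6 ]
shift [ 2.3 -0.5  0.1] turn 0.004
```

apply_moves --rows '[[[0,0,0],0,40],[[0,0,-8],0,40],[[0,0,-15],0,40],[[0,0,-18],0,40],[[0,0,-18],0,40],[[0,0,-18],0,40],[[0,0,-10],0,40],[[0,0,0],0,40],[[0,0,0],0,40],[[0,0,0],0,40]]' --grip_force 40

```text
t: 29.9
tool_pos: [0.5374, -0.1404, 0.2071]
tool_rot: [-0.026, 0.219, 0.975, 0.011]
wrist_force: [-0.2, 0.2, -1.9]
width: 0.0534
```

```bash
python3 -c "
from h import *
weigh()
snap('side','s11');go(.5338,-.1379,.1129)"
```

```text
F mean [-0.05  0.13 -2.3 ] std [0.54 0.45 0.32] torque [ 0.000e+00 -3.608e+01 -2.944e+01  1.000e-02  2.300e-01  0.000e+00] t 30.3
t 30.35 pos [ 0.5376 -0.1405  0.2074] yang 64.63 zax [-0.045  0.033 -0.998] w 0.0541 F [-0.15  0.29 -1.67] joints [-0.46  0.16  1.85  0.01  1.19 -1.59]
shift [-0.6 -0.2 94.6] turn None
```

View pics/s11.png

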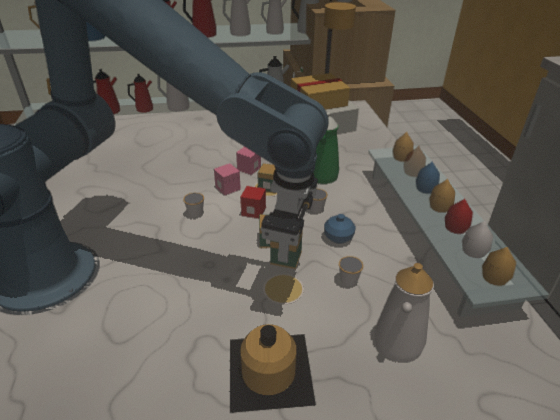

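The right tin weighs about 2.3 N, so it is light and the middle tin is the heaviest. I set it down.

apply_moves --rows '[[[0,0,10],0,40],[[0,0,18],0,40],[[0,0,18],0,40],[[0,0,18],0,40],[[0,0,14],0,40],[[0,0,8],0,40],[[0,0,4],0,40]]'

```text
t: 31.05
tool_pos: [0.5337, -0.1377, 0.1127]
tool_rot: [-0.025, 0.219, 0.975, 0.011]
wrist_force: [-11.3, 5.1, 34.6]
width: 0.0539
```

```bash
python3 -c "
from h import *
go(.5338,-.1379,.1129)"
```

```text
t 31.05 pos [ 0.5337 -0.1377  0.1127] yang 64.63 zax [-0.044  0.032 -0.999] w 0.0539 F [-11.26   5.06  34.6 ] joints [-0.46  0.29  1.89  0.01  1.01 -1.6 ]
shift [-0.2 -0.2 -0.2] turn None
```

apply_moves --rows '[[[0,0,0],0,40],[[0,0,0],0,60],[[0,0,0],0,90],[[0,0,0],0,94],[[0,0,0],0,94],[[0,0,-10],0,94],[[0,0,-18],0,94],[[0,0,-20],0,94],[[0,0,-20],0,94],[[0,0,-20],0,94],[[0,0,-12],0,94],[[0,0,0],0,94]]'

```text
t: 32.25
tool_pos: [0.5404, -0.142, 0.2233]
tool_rot: [-0.021, 0.219, 0.975, 0.01]
wrist_force: [0.2, 0.4, -0.0]
width: 0.0938
```

```bash
python3 -c "
from h import *
go(.5285,.0297,.22,81.9)"
```

```text
t 32.25 pos [ 0.5404 -0.142   0.2233] yang 64.64 zax [-0.036  0.028 -0.999] w 0.0938 F [ 0.18  0.44 -0.04] joints [-0.46  0.14  1.84  0.01  1.21 -1.59]
shift [ 84.  150.    8.5] turn -0.301
```

apply_moves --rows '[[[7,12,0],0,94],[[12,21,0],0,94],[[12,21,0],0,94],[[12,21,0],0,94],[[12,21,0],0,94],[[12,21,0],0,94],[[10,18,0],0,94],[[4,7,0],-0.1,94],[[0,0,0],-0.1,94],[[0,0,0],-0.1,94],[[0,0,0],0,94]]'

```text
t: 33.35
tool_pos: [0.5182, 0.0374, 0.216]
tool_rot: [-0.031, 0.064, 0.997, 0.016]
wrist_force: [0.8, 0.7, 0.0]
width: 0.0936
```

```bash
python3 -c "
from h import *
for n in ('wrist',):
  p,d,c=snap(n,'w12');Q=cloud(d,c).reshape(-1,3)
  for x,y in ((.5285,-.1355),(.525,.032)):
    A=Q[(Q[:,2]>.058)&(Q[:,2]<.07)&(np.hypot(Q[:,0]-x,Q[:,1]-y)<.055)]
    print(n,len(A),cv2.minAreaRect((A[:,:2]*1000).astype(np.float32)))
grasp(.524,.0315,.035,82)"
```

```text
wrist 3126 ((513.4682006835938, -125.44062805175781), (54.59857177734375, 32.665122985839844), 76.78341674804688)
wrist 5899 ((523.687744140625, 32.711509704589844), (55.000186920166016, 54.94906234741211), 81.8473892211914)
t 33.4 pos [0.5181 0.0374 0.2159] yang 82.46 zax [-0.06   0.036 -0.998] w 0.094 F [ 0.32 -0.1  -0.4 ] joints [-0.16  0.06  1.93  0.03  1.21 -1.61]
shift [-18.1 -10.  101.9] turn 0.008
```

View pics/w12.png

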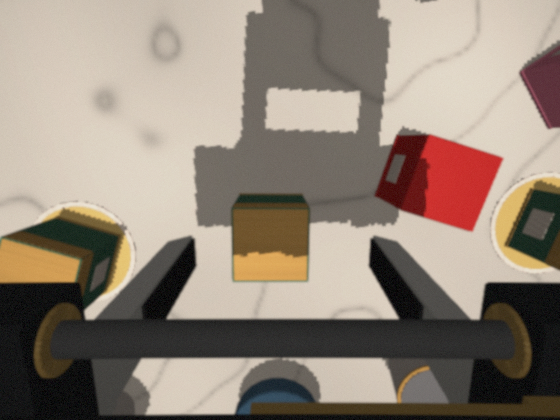

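The middle tin is at (270,238), aligned with the fingers, with the right tin standing at (65,250). I grasp the middle tin again.

apply_moves --rows '[[[-9,-6,0],0,94],[[-8,-5,8],0,94],[[-2,0,16],0,94],[[0,0,18],0,94],[[0,0,14],0,94],[[0,0,0],0,94]]'

```text
t: 34.0
tool_pos: [0.5343, 0.0234, 0.1535]
tool_rot: [-0.031, 0.07, 0.997, 0.016]
wrist_force: [-0.5, 0.3, -0.1]
width: 0.0939
```

```bash
python3 -c "
from h import *
grasp(.524,.0325,.035,82)"
```

```text
t 34.0 pos [0.5343 0.0234 0.1535] yang 81.95 zax [-0.061  0.036 -0.998] w 0.0939 F [-0.47  0.25 -0.1 ] joints [-0.18  0.19  1.92  0.03  1.1  -1.62]
shift [ 3.8  4.4 41.1] turn -0.001
```

apply_moves --rows '[[[2,3,8],0,94],[[1,1,14],0,94],[[0,0,12],0,94],[[0,0,6],0,94],[[0,0,0],0,94]]'

```text
t: 34.5
tool_pos: [0.5298, 0.0293, 0.1111]
tool_rot: [-0.031, 0.07, 0.997, 0.016]
wrist_force: [-0.6, 1.0, 0.4]
width: 0.0938
```

```bash
python3 -c "
from h import *
grasp(.524,.0325,.035,82)"
```

```text
t 34.5 pos [0.5298 0.0293 0.1111] yang 81.9 zax [-0.059  0.036 -0.998] w 0.0938 F [-0.57  1.02  0.37] joints [-0.17  0.26  1.94  0.03  1.01 -1.61]
shift [ 1.3  0.3 -1.6] turn -0.002
```

apply_moves --rows '[[[1,0,-1],0,50],[[0,0,0],0,40],[[0,0,0],0,40],[[0,0,0],0,40],[[0,0,0],0,40],[[0,0,0],0,40],[[0,0,0],0,40],[[0,0,0],0,40]]' --grip_force 40

```text
t: 35.3
tool_pos: [0.53, 0.0293, 0.114]
tool_rot: [-0.029, 0.07, 0.997, 0.015]
wrist_force: [-0.4, -0.4, -0.0]
width: 0.0546
```

apply_moves --rows '[[[0,0,0],0,40],[[0,0,-8],0,40],[[0,0,-15],0,40],[[0,0,-18],0,40],[[0,0,-18],0,40],[[0,0,-18],0,40],[[0,0,-18],0,40],[[0,0,-18],0,40],[[0,0,-18],0,40],[[0,0,-10],0,40],[[0,0,0],0,40],[[0,0,0],0,40],[[0,0,0],0,40],[[0,0,0],0,40]]'

```text
t: 36.7
tool_pos: [0.534, 0.0246, 0.2614]
tool_rot: [-0.034, 0.07, 0.997, 0.016]
wrist_force: [0.2, -0.4, -5.0]
width: 0.0543
```

```bash
python3 -c "
from h import *
weigh()
snap('side','s13');snap('scene','c13');go(.5285,.0297,.115)
p,d,c=snap('wrist','w13');Q=cloud(d,c).reshape(-1,3);A=Q[(np.hypot(Q[:,0]-.524,Q[:,1]-.03)<.05)&(Q[:,2]>.14)&(Q[:,2]<.26)];print(len(A),np.percentile(A[:,2],[5,50,95]))"
```

```text
F mean [-0.   -0.23 -4.68] std [0.31 0.33 0.62] torque [  0.   -34.09 -32.14   0.06   0.31   0.  ] t 37.1
t 37.2 pos [0.5345 0.0245 0.2624] yang 81.9 zax [-0.063  0.036 -0.997] w 0.0542 F [-0.29 -0.   -4.52] joints [-0.17  0.04  1.86  0.03  1.31 -1.61]
shift [ -3.2   0.4 147.6] turn None
21883 [0.17721201 0.21284911 0.24435265]
```

View pics/s13.png

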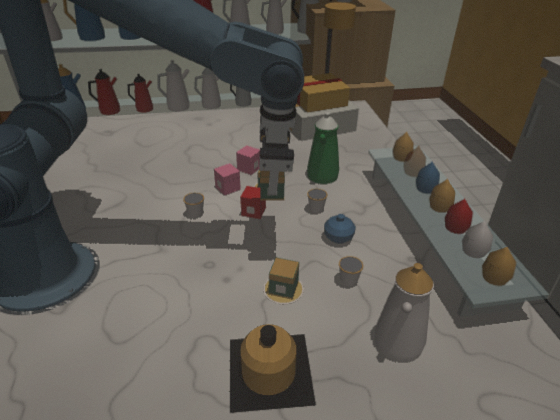

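View pics/c13.png

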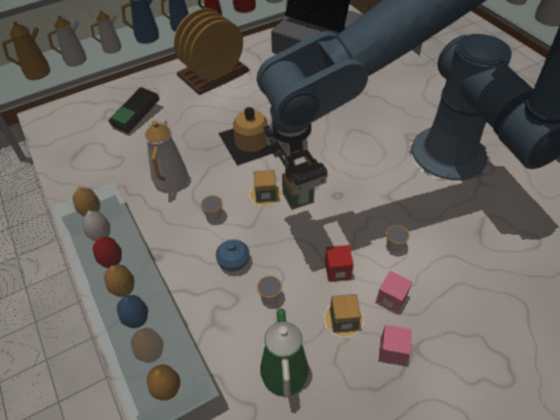

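The heaviest tin is held about 145 mm up. The left tin at scene (345,313) and the right tin at (265,186) are standing, and the dome at (250,128) is on the board. The cups, bowl and pots are where they were. I hand the job in.

```bash
python3 -c "
from h import *
s=manip.get_state();print(s['joint_vel'].round(3),s['width'],s['t'])
print(order.sign_off())"
```

```text
[-0.    -0.001 -0.002 -0.001  0.001 -0.001] 0.05389423979698258 37.25
the job is handed in; nothing more can be done
None
```

I finished and handed the job in at 37.3 s of the 72 s allowed; sign-off reports no verdict. The dome, which had covered the middle tin, stands upright and free on the black board.

| Tin | Wrist force when lifted | Mass |
|---|---|---|
| Left | about 2.2 N | about 0.22 kg |
| Middle | 4.3 N, then 4.7 N on the final lift | about 0.44–0.48 kg |
| Right | about 2.3 N | about 0.23 kg |

**Final state:** I hefted the tins in the order left, middle, right and set each one down before taking the next. The arm now holds the middle tin still with its underside about 147 mm above the counter. The last side and scene pictures show the other two tins standing and the cups, bowl and pots where they were.

**Checks that were less than ideal:**
- **Tool tilt:** the tool drifted to about 4° off vertical. Most of that was there before the last grasp, so I expect the tin to be tilted well under 1°; I did not measure the tin itself.
- **Right tin:** I set it down harder than intended. The wrist read about 35 N upward (37 N in total) while the fingers held the tin. That is below the 120 N wrist limit, and the 40 N limit applies to the arm or gripper body.

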